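# Square up two boxes in the jig and hold them for banding

## Robot

A 6-joint arm with a two-finger parallel gripper is mounted at the origin on the work surface; the furniture and walls round the work are solid. World frame = base frame: x ahead of the robot, y to its left, z up, the work surface at z = 0. Lengths are in m, angles in rad, forces in N, time in s.
With the tool pointing down it reaches from about 0.325 to 0.775 m from the base axis. Payload 5.5 kg.
Tool frame: the origin (TCP) lies between the finger pads; the fingertips stand 11 mm ahead of it and the grasp point (between the pads) lies 8 mm behind it; z points along the fingers, y is the direction in which the jaws open and shut (so a half turn about z gives the same grasp; the last joint's range is limited). The gripper opens to 85 mm and grips with 20 to 120 N. Pads are 22 mm wide; open, the fingers measure 114 mm over their backs; the gripper's body (76 mm by 85 mm) begins 54 mm behind the grasp point. The pads swing forward as they close: fully open they stand 13 mm farther back than shut.
Start: joints at [-1.21, 0.091, 1.231, -0, 1.82, -0.057], TCP at [0.243, -0.548, 0.242] pointing down, gripper open.
Joint ranges: [-2.87, 2.87], [-0.86, 2.18], [0.17, 2.46], [-1.51, 4.65], [0.06, 2.69], [-2.65, 2.65]. Speed limits (rad/s): [2.57, 2.57, 3.01, 3.14, 3.14, 3.14].

## Interface

Orientations are given as a unit quaternion [w, x, y, z].
In Python, from station import robot gives the robot as it stands.
- The arm moves only by the tool send_rows, never from a script. Its argument "increments" is a list that holds one entry, the list of rows, each a list of 5 numbers: the shift along the tool's x, y, z in cm, then the turn about the tool's z in degrees, then the closure, from -1 (fully open) to 1 (shut), so that 0 is half open. In form: [[[x, y, z, yaw, gripper], ...]]. A call has 1 to 8 rows; each row shifts and turns the commanded pose from where the row before left it, along the tool's axes as they then stand; what a row does not reach is not made up. A row lasts 1/10 s, in which the tool goes at most 50 mm and 8.59 degrees, less where a joint would pass 70% of its speed; a pose out of reach is approached as far as the arm can. A call with a gripper value outside its range is refused whole. The fingers move at their own pace and stop on an object; the grip force is fixed at half the most. Time passes only in rows, so rows that do not move let the fingers close. It gives the time, the measured TCP pose, the force and the opening at its end, in the units of the state.
- robot.read_state(): the state, without advancing time (a new reading comes with each control period).
- robot.grab_frame(name): name is "side" or "top"; returns the picture (480x640x3 uint8, red, green, blue); there is no depth.
- robot.camera_model(name): a dict with "vertical_fov" (degrees; the focal length in pixels is half the picture's height over the tangent of half this angle, whatever the lens; pixels are square), "cx", "cy" (the principal point, pixels), "world_from_camera" (4x4, takes a point from camera to world coordinates). Camera axes: x right, y up, looking along -z (the intrinsics and any distortion apply to the point x, -y, -z); pixel columns grow to the right and rows downward; lengths in m; the calibration is good to about 2 mm. A picture is of the moment at which its call begins. camera_model takes no time and is no camera call.
- robot.job_done(): hands the job in, once; it reports no verdict.
The state is a dict: "time_s": time; "qpos": joint angles; "qvel": joint speeds; "tau": joint torques, N m; "tool_pos": TCP position; "ee_rot": TCP orientation; "ft_force": force on the tool from outside, world axes, zero at the start; "ft_torque": the same for the moment, N m; "grip_width": finger opening in m.
Only numpy, scipy, OpenCV 4.12 (cv2) and the standard library are available. Lean on these libraries where they do the work, as an engineer would, in place of code of your own. Each camera call takes 0.05 s, during which the arm holds its last target. There are 200 camera calls.

## Task

Two closed cardboard boxes are to be banded together. Stack them squarely in the corner of the wooden squaring jig, the tall one set down and let go on the jig's bed and the shallow one on top of it, both snug against the fence and the stop block; leave the other things on the table alone. Then hold the pair for banding with one firm diagonal push on the top box, against the fence and down at once, and finish while still holding that push (the top box may stay gripped).

Things in the scene. Friction and masses are not known exactly. Their poses are not given: they have to be found in the camera images.
- jig: wooden squaring jig, fixed to the table. Origin on the table under the centre of its bed; x towards the fence (away from the robot at yaw 0), y along the fence, to the left seen from the robot, z up. Sizes in mm. A box is home with a 56-wide end touching the fence and a 96-long side touching the stop block: its centre is then at x = +19, y = -35
- jig_bed: the jig's plywood bed, 170x170 mm (x, y), no rims; its top is at z = 12. Origin and axes as the jig
- jig_fence: the jig's fence, a board along the far edge of the bed over its whole width: face at x = +67, 18 thick, its top 70 above the bed (mm). Origin and axes as the jig
- jig_stop: the jig's stop block, on the bed against the fence at its right end: face at y = -63 looking to +y, reaching from x = +47 to +67, 22 thick, 70 high (mm). The rest of a home box's right side stays free for a finger. Origin and axes as the jig
- jig_corner (a point): inner corner of the jig: where the fence's face, the stop block's face and the bed's top meet; axes as the jig
- tall_box_center (a point): centre of the tall closed cardboard box, 96 (x) by 56 (y) by 50 high, 0.14 to 0.26 kg, rigid, brown with a pale lid, closed and fixed; x along its length, z up; its two ends are alike
- shallow_box_center (a point): centre of the shallow closed cardboard box, 96 (x) by 56 (y) by 36 high, 0.10 to 0.20 kg, otherwise like the tall one. The boxes do not slide easily on one another: pressed down hard before it touches the fence, the top box sticks short of it. In place on the tall box, its centre is 80 above the table and the fence and stop block cover its lower 20
- bone_folder: flat cream bone folder, 153x21x8, lying behind on the right (mm); a bystander, to be left alone; origin at its underside
- key_case: black leather key case, 47x62x14, behind on the left (mm); a bystander, to be left alone; origin at its underside
- rivet_tin: round closed aluminium tin, diameter 56, 29 high, front left (mm); a bystander, to be left alone; origin at its underside
- swivel_hook: brass swivel hook, 82x32x8, lying flat at the front right (mm); a bystander, to be left alone; origin at its underside
Not all that is in view belongs to the job. Leave any turquoise look-alike of the part that bears tall_box_center alone.

How it is judged:
By the outcome, as a careful person would: the job done as asked, in the order asked, and still so for the second after the job is handed in, while the arm keeps its last pose, push and grip.
It also fails if it takes over 64 s, if anything falls off the work surface, if the arm or the gripper's body presses on something with over 40 N, if the wrist force passes 120 N, or if a joint passes its speed limit or range.

## Working session

There is one attempt and no reset: what is moved stays moved. The work goes in short steps, Python scripts to look and compute and a tool call to move; the robot and the scene stay as the last step left them, time stands still between calls to the robot, and variables do not carry over. Pictures are saved under pics/ and viewed, about 8 in all and at most 12, crops included, and the job is handed in when it is done.

Besides the shell and the picture viewer there is one more tool, called as name(argument=value, ...) on one line, values as JSON. send_rows: Moves the arm, as the interface text tells. Its arguments: {"type":"object","properties":{"increments":{"type":"array","items":{"type":"array","items":{"type":"array","items":{"type":"number"}}}}},"required":["increments"]}

```bash
mkdir -p pics; ls; python3 - <<'E'
from station import robot
import cv2
s=robot.read_state(); print({k:s[k] for k in("time_s","tool_pos","ee_rot","ft_force","grip_width")})
for n in("side","top"):
    m=robot.camera_model(n); print(n,m)
    cv2.imwrite(f"pics/{n}0.png",robot.grab_frame(n)[:,:,::-1])
E
```

```text
pics
{'time_s': 0.0, 'tool_pos': array([ 0.24335917, -0.5481518 ,  0.24114247]), 'ee_rot': array([-9.59553094e-04,  9.78260578e-01,  2.07377196e-01, -1.39502101e-04]), 'ft_force': array([ 0.44051446, -0.4132616 ,  0.48640679]), 'grip_width': 0.08510760251016876}
side {'vertical_fov': 56.37252830160837, 'cx': 320.05738655855646, 'cy': 228.79499487983307, 'world_from_camera': array([[ 0.99837711,  0.0467889 , -0.03246462,  0.44098053],
       [-0.05255673,  0.5374764 , -0.84163942, -0.72177751],
       [-0.02193041,  0.84197976,  0.5390632 ,  0.50204354],
       [ 0.        ,  0.        ,  0.        ,  1.        ]])}
top {'vertical_fov': 49.04826961065348, 'cx': 315.83011709601493, 'cy': 240.96848930752347, 'world_from_camera': array([[ 0.01393642,  0.994322  , -0.10549658,  0.36577965],
       [-0.99989133,  0.01436572,  0.00331044, -0.00554915],
       [ 0.00480718,  0.10543897,  0.99441416,  1.11653512],
       [ 0.        ,  0.        ,  0.        ,  1.        ]])}
```

View pics/top0.png

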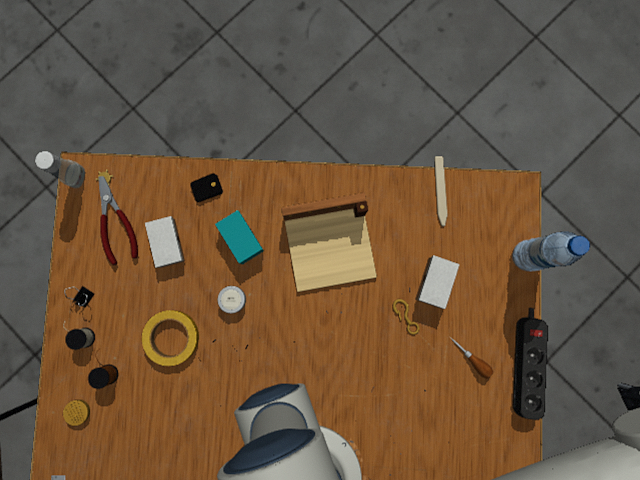

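View pics/side0.png

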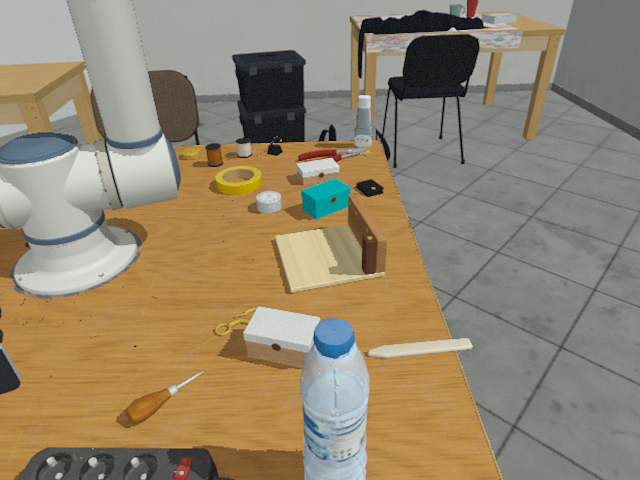

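Top view: the white-lidded boxes are at (438,282) right and (164,242) left. The turquoise look-alike is at (240,237) and the jig at (330,245), fence on the far side, stop at (360,210). Bystanders: tin (231,299), hook (405,316), folder (441,190), key case (206,187). Next I measure the lid heights across the two views and crop in close.

```bash
cat > h.py <<'E'
import numpy as np, cv2
from station import robot
def cam(n):
    m=robot.camera_model(n); return m, 240/np.tan(np.radians(m["vertical_fov"]/2)), np.array(m["world_from_camera"])
def ray(n,uv):
    m,f,T=cam(n); uv=np.atleast_2d(uv).astype(float)
    d=np.c_[(uv[:,0]-m["cx"])/f,-(uv[:,1]-m["cy"])/f,-np.ones(len(uv))]@T[:3,:3].T
    return T[:3,3],d
def plane(n,uv,z):
    o,d=ray(n,uv); return o+d*((z-o[2])/d[:,2])[:,None]
def proj(n,p):
    m,f,T=cam(n); q=(np.atleast_2d(p)-T[:3,3])@T[:3,:3]
    return np.c_[m["cx"]-f*q[:,0]/q[:,2],m["cy"]+f*q[:,1]/q[:,2]]
def tri(u1,u2):
    A=np.zeros((3,3));b=np.zeros(3);L=[]
    for n,u in(("top",u1),("side",u2)):
        o,d=ray(n,u);d=d[0]/np.linalg.norm(d[0]);P=np.eye(3)-np.outer(d,d);A+=P;b+=P@o;L.append((o,P))
    x=np.linalg.solve(A,b);return x,[np.linalg.norm(P@(x-o))for o,P in L]
def blobs(img,lo,hi,roi,amin=150):
    x0,y0,x1,y1=roi; m=cv2.inRange(cv2.cvtColor(img,cv2.COLOR_BGR2HSV),lo,hi)
    k=np.zeros_like(m);k[y0:y1,x0:x1]=m[y0:y1,x0:x1]
    k=cv2.morphologyEx(k,cv2.MORPH_CLOSE,np.ones((3,3)))
    cs=[c for c in cv2.findContours(k,cv2.RETR_EXTERNAL,cv2.CHAIN_APPROX_NONE)[0] if cv2.contourArea(c)>amin]
    return sorted(cs,key=cv2.contourArea,reverse=True)
def quad(c,n,z):
    r=cv2.minAreaRect((plane(n,c[:,0]+0.0,z)[:,:2]*1000).astype(np.float32)); return r
E
python3 - <<'E'
from h import *
t=cv2.imread("pics/top0.png");s=cv2.imread("pics/side0.png")
W=((0,0,120),(179,60,255))
for nm,rt,rs in(("right",(410,245,470,315),(235,300,330,370)),("left",(140,210,190,275),(290,155,345,190))):
    c=blobs(t,*W,rt)[0]; cs=blobs(s,*W,rs)
    print(nm,cv2.boundingRect(c),[cv2.boundingRect(x) for x in cs[:3]])
    for z in(.036,.05): print(z,quad(c,"top",z))
a=cv2.resize(t[205:320,135:265],None,fx=3,fy=3,interpolation=2);b=cv2.resize(t[205:320,405:475],None,fx=3,fy=3,interpolation=2)
c=cv2.resize(t[185:300,275:385],None,fx=3,fy=3,interpolation=2)
d=cv2.resize(s[150:240,270:400],None,fx=3,fy=3);e=cv2.resize(s[290:380,235:330],None,fx=3,fy=3)
o=np.zeros((600,800,3),np.uint8)
o=np.zeros((630,960,3),np.uint8); o[:345,:390]=a;o[:345,390:600]=b;o[:345,600:930]=c;o[350:620,:390]=d;o[350:620,400:685]=e
cv2.imwrite("pics/crop.png",cv2.resize(o,(800,525)))
E
```

```text
right (419, 255, 40, 54) [(243, 306, 87, 64)]
0.036 ((400.45751953125, -262.86212158203125), (56.93446731567383, 97.47539520263672), 71.79898834228516)
0.05 ((400.00830078125, -259.52825927734375), (56.19679260253906, 96.21247100830078), 71.79901123046875)
left (145, 216, 37, 51) [(296, 158, 44, 20)]
0.036 ((475.64154052734375, 306.3464660644531), (96.0489501953125, 56.780216217041016), 15.8939208984375)
0.05 ((474.2181091308594, 302.3053283691406), (94.80447387695312, 56.0445671081543), 15.893952369689941)
```

View pics/crop.png

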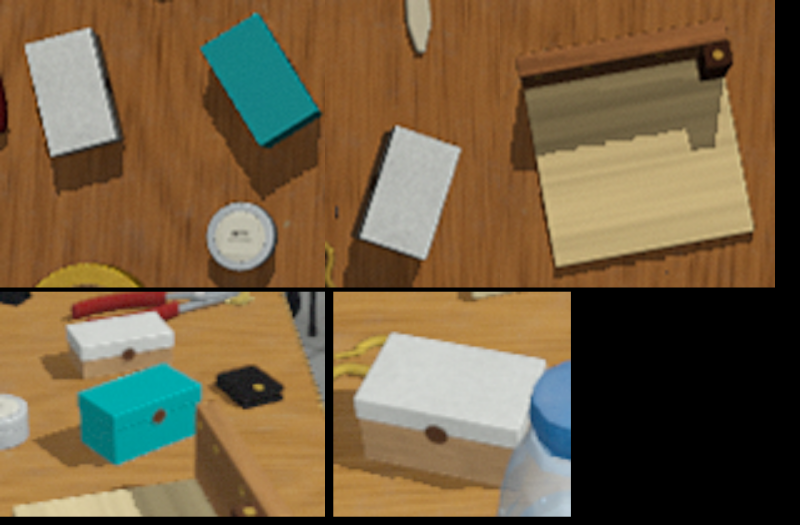

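Crop: right box (438,282) is visibly taller, and its lid measures 96.2x56.2 at z = 50, so it is the tall one. The left box (164,242) is lower, 96.0x56.8 at z = 36, so it is the shallow one. The turquoise box is the decoy. Now the jig pose, plus a check by reprojecting into the side view.

```bash
python3 - <<'E'
from h import *
t=cv2.imread("pics/top0.png");s=cv2.imread("pics/side0.png")
hsv=cv2.cvtColor(t,cv2.COLOR_BGR2HSV)
for p in((335,270),(320,230),(320,208),(270,270),(369,240),(380,270),(362,208)):print(p,hsv[p[1],p[0]])
def line(pts):
    vx,vy,x,y=cv2.fitLine(pts.astype(np.float32),cv2.DIST_HUBER,0,.01,.01).ravel();return np.array([vx,vy]),np.array([x,y])
# edges by gradient scans : bed left, right, near edges in b/w saturation
g=cv2.GaussianBlur(hsv[:,:,1].astype(float),(3,3),0); v=cv2.GaussianBlur(cv2.cvtColor(t,cv2.COLOR_BGR2LAB)[:,:,1].astype(float),(3,3),0)
def sub(a):
    a=np.abs(np.gradient(a)); i=a.argmax(); w=a[max(i-1,0):i+2]; return max(i-1,0)+(w*np.arange(len(w))).sum()/w.sum()
L=np.array([(x0+sub(v[r,x0:x0+18]),r) for r in range(245,285) for x0 in[int(287+(r-215)*11/76-9)]])
R=np.array([(x0+sub(v[r,x0:x0+18]),r) for r in range(250,274) for x0 in[int(369+(r-237)*7/42-9)]])
N=np.array([(c,y0+sub(v[y0:y0+18,c])) for c in range(303,370) for y0 in[int(291-(c-297)*12/79-9)]])
for nm,p in(("L",L),("R",R),("N",N)):
    w=plane("top",p,.012)[:,:2]*1000; d,q=line(w); res=np.abs((w-q)@[-d[1],d[0]])
    print(nm,np.degrees(np.arctan2(d[1],d[0])).round(2),q.round(1),res.mean().round(2))
# fence top
c=blobs(t,(0,90,50),(12,255,140),(275,185,375,225),80)
E
```

```text
(335, 270) [ 21  96 200]
(320, 230) [ 21 103 119]
(320, 208) [ 13 169 110]
(270, 270) [ 15 165 150]
(369, 240) [ 19 119 142]
(380, 270) [ 15 178 142]
(362, 208) [ 19 175 131]
L 10.74 [433.8  41.2] 0.27
R 11.33 [ 448. -130.] 0.3
N -78.91 [391.7 -52.8] 0.27
```

```bash
cat >> h.py <<'E'
JY=np.radians(11.05); JR=np.array([[np.cos(JY),-np.sin(JY)],[np.sin(JY),np.cos(JY)]]); JC=np.array([.4754,-.0377])
def j2w(x,y,z): return np.r_[JC+JR@np.array([x,y])/1000,z/1000]
def box(c,yaw,h,z0=0,l=.096,w=.056):
    a=np.radians(yaw);R=np.array([[np.cos(a),-np.sin(a)],[np.sin(a),np.cos(a)]])
    return np.array([np.r_[np.array(c)+R@[sx*l/2,sy*w/2],z] for z in(z0,z0+h) for sx,sy in((1,1),(1,-1),(-1,-1),(-1,1))])
def draw(im,n,P,col):
    u=proj(n,P)
    for i in range(4):
        for a,b in((i,(i+1)%4),(4+i,4+(i+1)%4),(i,4+i)): cv2.line(im,*[tuple(int(round(k*16)) for k in u[j]) for j in(a,b)],col,1,cv2.LINE_AA,4)
def jig(x0,x1,y0,y1,z0,z1):
    return np.array([j2w(x,y,z) for z in(z0,z1) for x,y in((x1,y1),(x1,y0),(x0,y0),(x0,y1))])
E
python3 - <<'E'
from h import *
o=[]
for n in("top","side"):
    im=cv2.imread(f"pics/{n}0.png")
    P=[(box((.4000,-.2595),-18.2,.05),(0,0,255)),(box((.4756,.3063),15.9,.036),(0,0,255)),(jig(-85,85,-85,85,0,12),(255,0,0)),(jig(67,85,-85,85,12,82),(0,255,0)),(jig(47,67,-85,-63,12,82),(255,255,0))]
    for p,c in P: draw(im,n,p,c)
    o.append(im)
a=cv2.resize(o[0][180:325,130:470],(800,341),interpolation=2)
b=cv2.resize(o[1][150:375,210:400],None,fx=2,fy=2,interpolation=2)
cv2.imwrite("pics/ov.png",a)
c=np.zeros((450,760,3),np.uint8);
c[:,:380]=b; c[:,380:]=b
out=np.zeros((600,800,3),np.uint8)
out[:256,:600]=cv2.resize(a,(600,256)); 
s1=cv2.resize(o[1][150:300,260:400],(313,336),interpolation=2); s2=cv2.resize(o[1][295:375,210:335],(480,307),interpolation=2)
out[260:596,:313]=s1; out[270:577,318:798]=s2
cv2.imwrite("pics/ov.png",out)
E
```

```text
(no output)
```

View pics/ov.png

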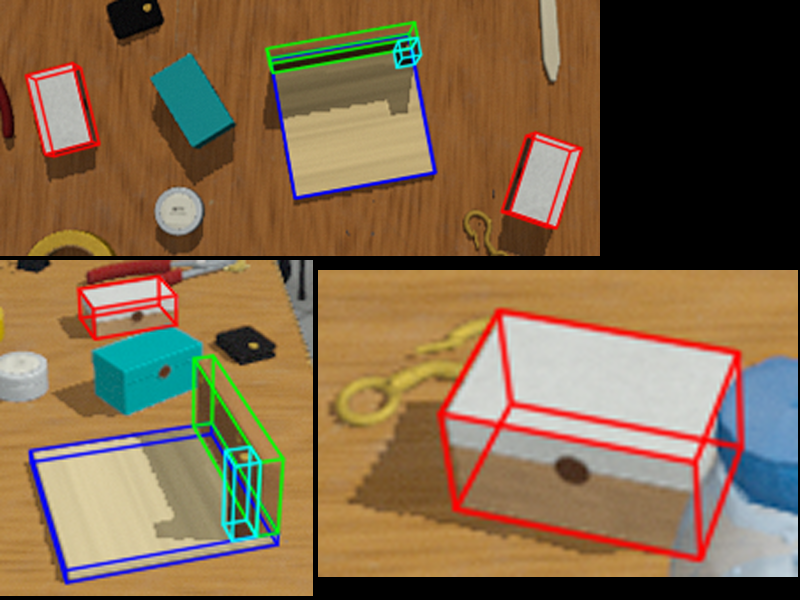

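Overlay: the drawn edges for both boxes, the bed, the fence and the stop lie on the picture edges in both views to about 2 px, so I accept the measurements. Now the first approach, towards the tall box.

```bash
cat > go.py <<'E'
import sys; from h import *
s=robot.read_state(); w,x,y,z=s["ee_rot"]; h=np.degrees(2*np.arctan2(y,x)); h=(h+90)%180-90
p=np.array(s["tool_pos"])
def d(t,hd):
    a=np.radians(hd if hd is not None else h); D=(np.array(t)-p)*100
    print("t%.2f"%s["time_s"],"tcp",(p*1000).round(1),"head %.2f"%h,"F",np.round(s["ft_force"],1),"w %.1f"%(s["grip_width"]*1000))
    q=JR.T@(p[:2]-JC)*1000; print("jig xy",q.round(1), "F jig", (JR.T@s["ft_force"][:2]).round(1))
    print("yaw first %.1f, then xyz cm"%(h-(hd or 0)),np.round([D[0]*np.cos(a)+D[1]*np.sin(a),D[0]*np.sin(a)-D[1]*np.cos(a),-D[2]],2))
a=list(map(float,sys.argv[1:5])); d(a[:3],a[3])
E
echo ok
```

```text
ok
```

send_rows(increments=[[[0,0,0,8.4,-1],[0,0,0,8.4,-1],[0,0,0,8.4,-1],[0,0,0,8.4,-1],[0,0,0,8.5,-1],[0.7,-4,0,0,-1],[0.7,-4,0,0,-1],[0.7,-4,0,0,-1]]])

```text
time_s: 0.9
tool_pos: [0.301, -0.4397, 0.2414]
ee_rot: [-0.001, 0.987, -0.158, -0.0]
ft_force: [0.7, 0.1, -0.1]
grip_width: 0.0853
```

```bash
python3 go.py .400 -.2595 .024 -18.2
```

```text
t0.90 tcp [ 301.  -439.7  241.4] head -18.21 F [ 0.7  0.1 -0.1] w 85.3
jig xy [-248.2 -361.1] F jig [ 0.7 -0. ]
yaw first -0.0, then xyz cm [  3.77 -20.21  21.74]
```

send_rows(increments=[[[0.75,-4,1,0,-1],[0.75,-4,1,0,-1],[0.75,-4,1,0,-1],[0.75,-4,1,0,-1],[0.77,-4.2,1,0,-1],[0,0,3,0,-1],[0,0,3,0,-1],[0,0,0,0,-1]]])

```text
time_s: 1.7
tool_pos: [0.3977, -0.2587, 0.1272]
ee_rot: [-0.002, 0.988, -0.157, -0.004]
ft_force: [-0.7, -0.7, -0.3]
grip_width: 0.0855
```

```bash
python3 go.py .400 -.2595 .024 -18.2; python3 -c "
from h import *
o=robot.grab_frame('side')[:,:,::-1].copy(); t=robot.grab_frame('top')[:,:,::-1]
cv2.imwrite('pics/a.png',np.hstack([cv2.resize(o[200:400,180:380],(400,400)),cv2.resize(t[180:340,340:500],(400,400))]))"
```

```text
t1.70 tcp [ 397.7 -258.7  127.2] head -18.10 F [-0.7 -0.7 -0.3] w 85.5
jig xy [-118.6 -202.1] F jig [-0.8 -0.5]
yaw first 0.1, then xyz cm [ 0.24  0.   10.32]
```

View pics/a.png

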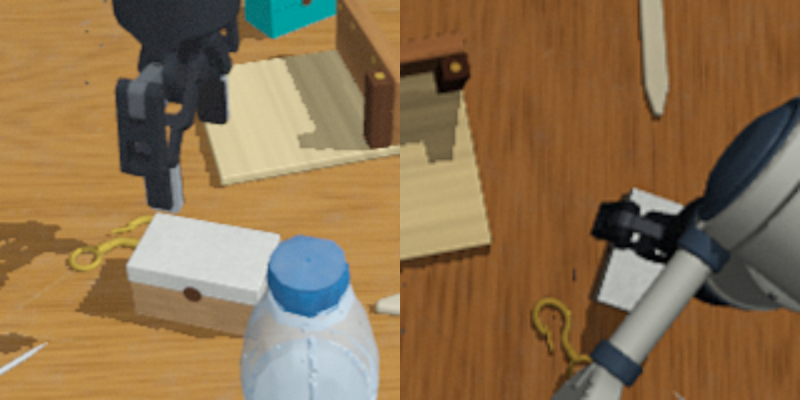

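Side view (left half): the open jaws sit above the tall box and straddle its width, and the hook is clear of the fingers. Descend and grip.

send_rows(increments=[[[0.2,0,3,0,-1],[0,0,3,0,-1],[0,0,2.5,0,-1],[0,0,1.8,0,-1],[0,0,0,0,-1],[0,0,0,0,1],[0,0,0,0,1],[0,0,0,0,1]]])

```text
time_s: 2.6
tool_pos: [0.4029, -0.2624, 0.0321]
ee_rot: [0.001, 0.987, -0.158, 0.002]
ft_force: [-0.6, 0.9, 5.6]
grip_width: 0.0553
```

send_rows(increments=[[[0,0,0,0,1],[0,0,0,0,1],[0,0,0,0,1],[0,0,0,0,1],[0,0,-1,0,1],[0,0,-1,0,1],[0,0,0,0,1],[0,0,0,0,1]]])

```text
time_s: 3.4
tool_pos: [0.4017, -0.2615, 0.0497]
ee_rot: [0.0, 0.987, -0.158, 0.0]
ft_force: [-0.3, 0.1, -2.4]
grip_width: 0.0547
```

```bash
python3 go.py .4946 -.0662 .16 11.05
```

```text
t3.40 tcp [ 401.7 -261.5   49.7] head -18.16 F [-0.3  0.1 -2.4] w 54.7
jig xy [-115.3 -205.5] F jig [-0.3  0.1]
yaw first -29.2, then xyz cm [ 12.87 -17.39 -11.03]
```

send_rows(increments=[[[0,0,-2.5,0,1],[0,0,-3,-7.3,1],[0,0,-3,-7.3,1],[0,0,-2.5,-7.3,1],[0,0,0,-7.3,1],[3,-4,0,0,1],[3,-4,0,0,1],[0,0,0,0,1]]])

```text
time_s: 4.2
tool_pos: [0.4467, -0.1665, 0.1587]
ee_rot: [-0.002, 0.995, 0.099, 0.0]
ft_force: [-0.6, -1.1, -2.0]
grip_width: 0.0551
```

```bash
python3 -c "
from h import *
print(j2w(13,-27,0),j2w(21.2,-35,0))"; python3 go.py .4933 -.0617 .15 11.05
```

```text
[ 0.49333395 -0.06170778  0.        ] [ 0.50291525 -0.0679878   0.        ]
t4.20 tcp [ 446.7 -166.5  158.7] head 11.40 F [-0.6 -1.1 -2. ] w 55.1
jig xy [ -52.9 -120.9] F jig [-0.8 -1. ]
yaw first 0.4, then xyz cm [ 6.58 -9.39  0.87]
```

send_rows(increments=[[[2.2,-3.1,0,0,1],[2.2,-3.1,0,0,1],[2.2,-3.1,0,0,1],[0,0,2,0,1],[0,0,3,0,1],[0,0,2,0,1],[0,0,0,0,1],[0,0,0,0,1]]])

```text
time_s: 5.0
tool_pos: [0.4917, -0.0677, 0.0891]
ee_rot: [-0.0, 0.995, 0.096, -0.001]
ft_force: [-0.4, -0.5, -1.4]
grip_width: 0.0548
```

```bash
python3 go.py .4933 -.0617 .046 11.05; python3 -c "
from h import *
o=robot.grab_frame('side')[:,:,::-1].copy()
cv2.imwrite('pics/b.png',cv2.resize(o[120:320,220:420],(600,600)))"
```

```text
t5.00 tcp [491.7 -67.7  89.1] head 11.02 F [-0.4 -0.5 -1.4] w 54.8
jig xy [ 10.3 -32.6] F jig [-0.5 -0.4]
yaw first -0.0, then xyz cm [ 0.27 -0.56  4.31]
```

View pics/b.png

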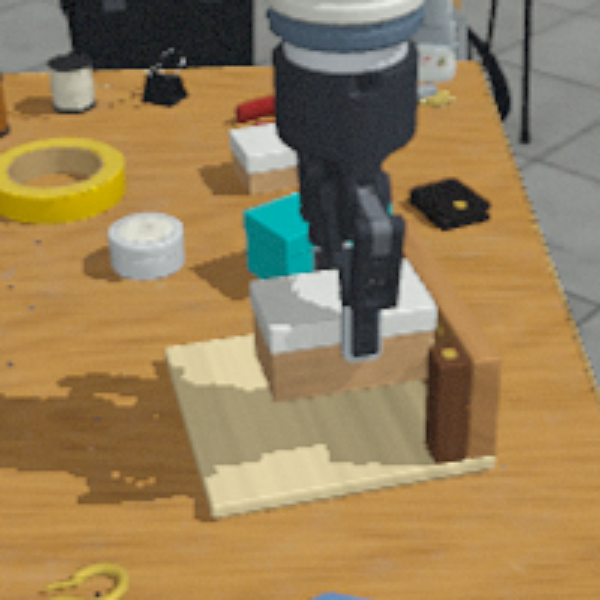

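Side view: the tall box is held level over the bed, inside the fence and stop, with small gaps to both. Shift left a little, then lower.

send_rows(increments=[[[0,-0.4,1.2,0,1],[0,0,1.2,0,1],[0,0,1.2,0,1],[0,0,0.4,0,1],[0,0,0.2,0,1],[0,0,0,0,1],[0,0,0,0,1]]])

```text
time_s: 5.75
tool_pos: [0.4916, -0.0636, 0.0478]
ee_rot: [0.0, 0.995, 0.096, 0.0]
ft_force: [0.2, -0.1, -2.0]
grip_width: 0.0547
```

```bash
python3 go.py .4933 -.0617 .042 11.05
```

```text
t5.75 tcp [491.6 -63.6  47.8] head 11.04 F [ 0.2 -0.1 -2. ] w 54.7
jig xy [ 10.9 -28.5] F jig [ 0.2 -0.2]
yaw first -0.0, then xyz cm [ 0.2  -0.15  0.58]
```

send_rows(increments=[[[0,0,0.3,0,1],[0,0,0.1,0,1],[0,0,0,0,1],[0,0,0,0,1]]])

```text
time_s: 6.15
tool_pos: [0.4916, -0.0636, 0.0441]
ee_rot: [0.0, 0.995, 0.096, 0.001]
ft_force: [-1.9, -0.2, 4.0]
grip_width: 0.0549
```

send_rows(increments=[[[0,0,0.1,0,1],[0,0,0,0,1],[0,0,0,0,1]]])

```text
time_s: 6.45
tool_pos: [0.4917, -0.0637, 0.0441]
ee_rot: [0.0, 0.995, 0.096, 0.001]
ft_force: [-5.1, 0.7, 10.9]
grip_width: 0.055
```

send_rows(increments=[[[0,0,0.1,0,1],[0,0,0,0,1],[0,0,0,0,1]]])

```text
time_s: 6.75
tool_pos: [0.4917, -0.0636, 0.0441]
ee_rot: [0.0, 0.995, 0.096, 0.001]
ft_force: [-9.1, 1.4, 15.7]
grip_width: 0.0547
```

Contact at TCP z = 44.1 mm, stiffness about 6 N/mm. Ease off, then slide to the fence.

send_rows(increments=[[[0,0,-0.3,0,1],[0.3,0,0,0,1],[0.3,0,0,0,1],[0.2,0,0,0,1],[0,0,0,0,1],[0,0,0,0,1]]])

```text
time_s: 7.35
tool_pos: [0.4995, -0.062, 0.0442]
ee_rot: [0.0, 0.995, 0.096, 0.0]
ft_force: [1.1, -0.4, 0.8]
grip_width: 0.0548
```

```bash
python3 go.py .5029 -.068 .044 11.05
```

```text
t7.35 tcp [499.5 -62.   44.2] head 11.04 F [ 1.1 -0.4  0.8] w 54.8
jig xy [ 19.  -28.5] F jig [ 1.  -0.6]
yaw first -0.0, then xyz cm [0.22 0.65 0.02]
```

send_rows(increments=[[[0.1,0,0,0,1],[0.1,0,0,0,1],[0.1,0,0,0,1],[0,0,0,0,1],[0,0,0,0,1]]])

```text
time_s: 7.85
tool_pos: [0.5021, -0.0614, 0.0442]
ee_rot: [-0.0, 0.995, 0.096, 0.0]
ft_force: [-1.9, -0.1, 1.3]
grip_width: 0.0552
```

```bash
python3 go.py .5029 -.068 .044 11.05
```

```text
t7.85 tcp [502.1 -61.4  44.2] head 11.04 F [-1.9 -0.1  1.3] w 55.2
jig xy [ 21.7 -28.4] F jig [-1.9  0.2]
yaw first -0.0, then xyz cm [-0.05  0.67  0.02]
```

send_rows(increments=[[[0.1,0,0,0,1],[0,0.3,0,0,1],[0,0.3,0,0,1],[0,0,0,0,1],[0,0,0,0,1]]])

```text
time_s: 8.35
tool_pos: [0.5045, -0.0672, 0.0442]
ee_rot: [0.0, 0.995, 0.096, 0.0]
ft_force: [0.8, 2.0, -0.8]
grip_width: 0.0549
```

```bash
python3 go.py .5029 -.068 .044 11.05
```

```text
t8.35 tcp [504.5 -67.2  44.2] head 11.03 F [ 0.8  2.  -0.8] w 54.9
jig xy [ 22.9 -34.6] F jig [1.1 1.8]
yaw first -0.0, then xyz cm [-0.17  0.04  0.02]
```

send_rows(increments=[[[0,0.15,0,0,1],[0,0.1,0,0,1],[0,0,0,0,1],[0,0,0,0,1]]])

```text
time_s: 8.75
tool_pos: [0.5045, -0.0674, 0.0443]
ee_rot: [-0.002, 0.995, 0.097, -0.0]
ft_force: [-1.9, 9.3, 2.9]
grip_width: 0.0554
```

```bash
python3 go.py .5029 -.068 .044 11.05
```

```text
t8.75 tcp [504.5 -67.4  44.3] head 11.14 F [-1.9  9.3  2.9] w 55.4
jig xy [ 22.8 -34.7] F jig [-0.1  9.5]
yaw first 0.1, then xyz cm [-0.16  0.03  0.03]
```

Stop contacted at y = -34.7 with 9.5 N. The fence is not yet in contact, so push on in x.

send_rows(increments=[[[0.1,0,0,0,1],[0.1,0,0,0,1],[0,0,0,0,1],[0,0,0,0,1]]])

```text
time_s: 9.15
tool_pos: [0.5046, -0.0673, 0.0443]
ee_rot: [-0.002, 0.995, 0.097, -0.003]
ft_force: [-10.4, 8.7, 8.7]
grip_width: 0.055
```

```bash
python3 go.py .5029 -.068 .044 11.05
```

```text
t9.15 tcp [504.6 -67.3  44.3] head 11.11 F [-10.4   8.7   8.7] w 55.0
jig xy [ 23.  -34.7] F jig [-8.6 10.5]
yaw first 0.1, then xyz cm [-0.18  0.03  0.03]
```

send_rows(increments=[[[0.1,0,0,0,1],[0.1,0,0,0,1],[0,0,0,0,1],[0,0,0,0,1]]])

```text
time_s: 9.55
tool_pos: [0.5053, -0.0672, 0.0444]
ee_rot: [-0.002, 0.995, 0.097, -0.004]
ft_force: [-17.8, 8.6, 11.4]
grip_width: 0.0548
```

```bash
python3 go.py .5029 -.068 .044 11.05
```

```text
t9.55 tcp [505.3 -67.2  44.4] head 11.09 F [-17.8   8.6  11.4] w 54.8
jig xy [ 23.7 -34.7] F jig [-15.9  11.8]
yaw first 0.0, then xyz cm [-0.25  0.03  0.04]
```

send_rows(increments=[[[-0.3,-0.15,0,0,1],[0,0,0,0,1],[0,0,0,0,-1],[0,0,0,0,-1],[0,0,0,0,-1],[0,0,0,0,-1],[0,0,0,0,-1]]])

```text
time_s: 10.25
tool_pos: [0.5054, -0.0681, 0.0443]
ee_rot: [0.0, 0.995, 0.096, 0.0]
ft_force: [-0.2, -0.3, 0.2]
grip_width: 0.0852
```

send_rows(increments=[[[0,0,-1,0,-1],[0,0,-2,0,-1],[0,0,-3,0,-1],[0,0,-3,0,-1],[0,0,-3,0,-1],[0,-5,0,0,-1],[0,-5,0,0,-1],[0,0,0,0,-1]]])

```text
time_s: 11.05
tool_pos: [0.4856, 0.0349, 0.1658]
ee_rot: [-0.001, 0.995, 0.099, 0.001]
ft_force: [-0.2, -1.0, -0.6]
grip_width: 0.0852
```

```bash
python3 go.py .4756 .3063 .14 15.9
```

```text
t11.05 tcp [485.6  34.9 165.8] head 11.37 F [-0.2 -1.  -0.6] w 85.2
jig xy [23.9 69.3] F jig [-0.4 -1. ]
yaw first -4.5, then xyz cm [  6.48 -26.38   2.58]
```

send_rows(increments=[[[0,0,0,-4.8,-1],[1.1,-4.4,0,0,-1],[1.1,-4.4,0,0,-1],[1.1,-4.4,0,0,-1],[1.1,-4.4,0,0,-1],[1.1,-4.4,0,0,-1],[1,-4.4,0,0,-1],[0,0,0,0,-1]]])

```text
time_s: 11.85
tool_pos: [0.4758, 0.3063, 0.1642]
ee_rot: [-0.001, 0.99, 0.14, -0.0]
ft_force: [-0.7, -1.1, -0.7]
grip_width: 0.0856
```

```bash
python3 go.py .4756 .3063 .019 15.9; python3 -c "
from h import *
o=robot.grab_frame('side')[:,:,::-1].copy(); t=robot.grab_frame('top')[:,:,::-1].copy()
cv2.imwrite('pics/c_raw.png',t)
draw(t,'top',jig(-29,67,-63,-7,12,62),(0,0,255))
cv2.imwrite('pics/c.png',np.hstack([cv2.resize(o[100:300,220:420],(400,400)),cv2.resize(t[170:310,260:400],(400,400),interpolation=2)]))"
```

```text
t11.85 tcp [475.8 306.3 164.2] head 16.14 F [-0.7 -1.1 -0.7] w 85.6
jig xy [ 66.3 337.5] F jig [-0.9 -1. ]
yaw first 0.2, then xyz cm [-1.000e-02 -1.000e-02  1.452e+01]
```

View pics/c.png

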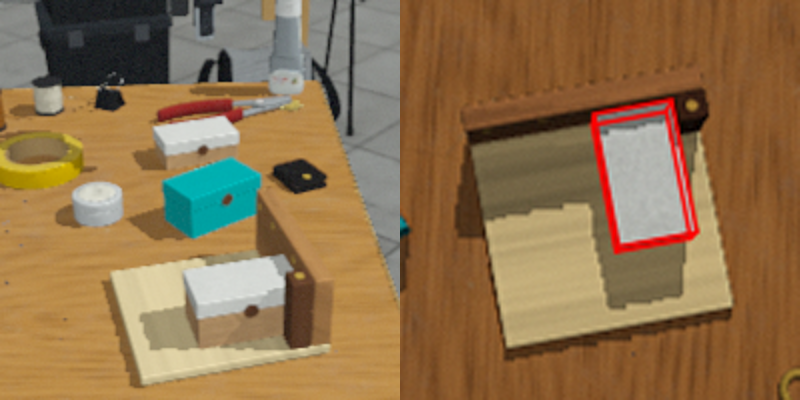

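Picture: the tall box is seated against the fence and stop, on the predicted home outline. The shallow box is untouched. Now grip the shallow box.

send_rows(increments=[[[0,0,3,0,-1],[0,0,3,0,-1],[0,0,3,0,-1],[0,0,3,0,-1],[0,0,1.5,0,-1],[0,0,0.9,0,-1],[0,0,0,0,-1],[0,0,0,0,-1]]])

```text
time_s: 12.75
tool_pos: [0.4776, 0.3021, 0.0219]
ee_rot: [-0.0, 0.99, 0.138, 0.001]
ft_force: [1.2, 0.4, -0.1]
grip_width: 0.0847
```

send_rows(increments=[[[0,0,0,0,1],[0,0,0,0,1],[0,0,0,0,1],[0,0,0,0,1],[0,0,0,0,1],[0,0,0,0,1]]])

```text
time_s: 13.35
tool_pos: [0.4776, 0.3026, 0.0221]
ee_rot: [-0.001, 0.99, 0.138, 0.001]
ft_force: [-0.2, -0.5, 5.6]
grip_width: 0.0548
```

send_rows(increments=[[[0,0,-1,0,1],[0,0,-2,0,1],[0,0,-3,0,1],[0,0,-4,0,1],[0,0,-4,0,1],[0,0,-1,4.9,1],[0,0,0,0,1],[0,0,0,0,1]]])

```text
time_s: 14.15
tool_pos: [0.4763, 0.3018, 0.1694]
ee_rot: [0.0, 0.995, 0.096, -0.001]
ft_force: [-0.0, 0.3, -1.8]
grip_width: 0.0547
```

```bash
python3 -c "
from h import *
print(j2w(13,-27,0))"; python3 go.py .4933 -.0617 .15 11.05
```

```text
[ 0.49333395 -0.06170778  0.        ]
t14.15 tcp [476.3 301.8 169.4] head 11.06 F [-0.   0.3 -1.8] w 54.7
jig xy [ 66. 333.] F jig [0.1 0.3]
yaw first 0.0, then xyz cm [-5.3  36.    1.94]
```

send_rows(increments=[[[-0.6,4.5,0,0,1],[-0.6,4.5,0,0,1],[-0.7,4.5,0,0,1],[-0.7,4.5,0,0,1],[-0.7,4.5,0,0,1],[-0.7,4.5,0,0,1],[-0.7,4.5,0,0,1],[-0.6,4.1,0,0,1]]])

```text
time_s: 14.95
tool_pos: [0.491, -0.0595, 0.1679]
ee_rot: [-0.0, 0.995, 0.096, -0.002]
ft_force: [1.1, 0.4, -0.3]
grip_width: 0.0546
```

send_rows(increments=[[[0,0,2,0,1],[0,0,2,0,1],[0,0,2,0,1],[0,0,1,0,1],[0,0,0,0,1],[0,0,0,0,1]]])

```text
time_s: 15.55
tool_pos: [0.4921, -0.0575, 0.1002]
ee_rot: [-0.0, 0.995, 0.096, -0.0]
ft_force: [0.1, -0.4, -1.3]
grip_width: 0.055
```

```bash
python3 go.py .4933 -.0617 .087 11.05;  python3 -c "
from h import *
o=robot.grab_frame('side')[:,:,::-1].copy()
cv2.imwrite('pics/d.png',cv2.resize(o[120:300,220:400],(600,600)))"
```

```text
t15.55 tcp [492.1 -57.5 100.2] head 10.98 F [ 0.1 -0.4 -1.3] w 55.0
jig xy [ 12.6 -22.6] F jig [-0.  -0.4]
yaw first -0.1, then xyz cm [0.04 0.44 1.32]
```

View pics/d.png

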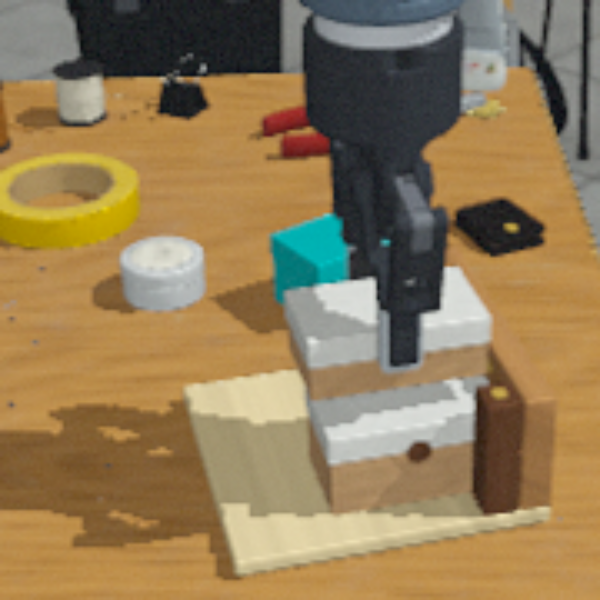

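Side view: the shallow box is level above the tall one, with gaps to the fence and stop. Lower until it hovers about 3 mm above it.

send_rows(increments=[[[0,0,0.7,0,1],[0,0,0.6,0,1],[0.3,0.4,0,0,1],[0.2,0.4,0,0,1],[0,0,0,0,1],[0,0,0,0,1]]])

```text
time_s: 16.2
tool_pos: [0.4989, -0.0647, 0.0875]
ee_rot: [0.0, 0.995, 0.095, 0.0]
ft_force: [0.0, -0.1, -1.7]
grip_width: 0.0546
```

```bash
python3 go.py .5029 -.068 .084 11.05
```

```text
t16.20 tcp [498.9 -64.7  87.5] head 10.92 F [ 0.  -0.1 -1.7] w 54.6
jig xy [ 17.9 -31. ] F jig [ 0.  -0.1]
yaw first -0.1, then xyz cm [0.33 0.4  0.35]
```

send_rows(increments=[[[0.1,0.2,0,0,1],[0.1,0.2,0,0,1],[0,0.1,0,0,1],[0,0,0,0,1],[0,0,0,0,1]]])

```text
time_s: 16.7
tool_pos: [0.5013, -0.0679, 0.0874]
ee_rot: [-0.001, 0.995, 0.096, -0.0]
ft_force: [-1.1, 5.0, 1.2]
grip_width: 0.055
```

```bash
python3 go.py .5029 -.068 .084 11.05
```

```text
t16.70 tcp [501.3 -67.9  87.4] head 11.00 F [-1.1  5.   1.2] w 55.0
jig xy [ 19.6 -34.6] F jig [-0.1  5.1]
yaw first -0.1, then xyz cm [0.15 0.04 0.34]
```

send_rows(increments=[[[0.1,0,0,0,1],[0.1,0,0,0,1],[0,0,0,0,1],[0,0,0,0,1]]])

```text
time_s: 17.1
tool_pos: [0.5016, -0.0679, 0.0873]
ee_rot: [-0.001, 0.995, 0.096, -0.002]
ft_force: [-11.0, 3.1, 4.8]
grip_width: 0.055
```

```bash
python3 go.py .5029 -.068 .084 11.05
```

```text
t17.10 tcp [501.6 -67.9  87.3] head 10.99 F [-11.    3.1   4.8] w 55.0
jig xy [ 19.9 -34.6] F jig [-10.2   5.1]
yaw first -0.1, then xyz cm [0.13 0.04 0.33]
```

send_rows(increments=[[[0.1,0,0,0,1],[0.1,0,0,0,1],[0,0,0,0,1],[0,0,0,0,1]]])

```text
time_s: 17.5
tool_pos: [0.5016, -0.0679, 0.0873]
ee_rot: [-0.001, 0.995, 0.096, -0.005]
ft_force: [-20.1, 2.0, 10.4]
grip_width: 0.0549
```

```bash
python3 go.py .5029 -.068 .084 11.05
```

```text
t17.50 tcp [501.6 -67.9  87.3] head 10.97 F [-20.1   2.   10.4] w 54.9
jig xy [ 19.9 -34.6] F jig [-19.4   5.8]
yaw first -0.1, then xyz cm [0.12 0.04 0.33]
```

Fence contacted at x = 19.9 and stop at y = -34.6, still hovering. Ease off to a light touch and lower onto the tall box.

send_rows(increments=[[[-0.35,-0.05,0,0,1],[0,0,0.15,0,1],[0,0,0.1,0,1],[0,0,0,0,1],[0,0,0,0,1]]])

```text
time_s: 18.0
tool_pos: [0.5015, -0.0679, 0.0849]
ee_rot: [-0.001, 0.995, 0.096, -0.001]
ft_force: [-4.1, 2.9, 2.4]
grip_width: 0.0552
```

```bash
python3 go.py .5029 -.068 .084 11.05
```

```text
t18.00 tcp [501.5 -67.9  84.9] head 10.98 F [-4.1  2.9  2.4] w 55.2
jig xy [ 19.8 -34.6] F jig [-3.5  3.7]
yaw first -0.1, then xyz cm [0.13 0.04 0.09]
```

send_rows(increments=[[[0,0,0.1,0,1],[0,0,0,0,1],[0,0,0,0,1]]])

```text
time_s: 18.3
tool_pos: [0.5015, -0.0679, 0.0841]
ee_rot: [-0.001, 0.995, 0.096, -0.001]
ft_force: [-6.1, 4.3, 3.1]
grip_width: 0.055
```

```bash
python3 go.py .5029 -.068 .084 11.05
```

```text
t18.30 tcp [501.5 -67.9  84.1] head 10.98 F [-6.1  4.3  3.1] w 55.0
jig xy [ 19.9 -34.6] F jig [-5.1  5.4]
yaw first -0.1, then xyz cm [0.13 0.04 0.01]
```

send_rows(increments=[[[0,0,0.1,0,1],[0,0,0,0,1],[0,0,0,0,1]]])

```text
time_s: 18.6
tool_pos: [0.5015, -0.0679, 0.0841]
ee_rot: [-0.001, 0.995, 0.096, -0.0]
ft_force: [-9.0, 4.2, 9.3]
grip_width: 0.0544
```

send_rows(increments=[[[0,0,0.1,0,1],[0,0,0,0,1],[0,0,0,0,1]]])

```text
time_s: 18.9
tool_pos: [0.5015, -0.0679, 0.0841]
ee_rot: [-0.0, 0.995, 0.096, -0.0]
ft_force: [-12.1, 5.6, 12.8]
grip_width: 0.0549
```

```bash
python3 go.py .5029 -.068 .084 11.05
```

```text
t18.90 tcp [501.5 -67.9  84.1] head 10.98 F [-12.1   5.6  12.8] w 54.9
jig xy [ 19.8 -34.7] F jig [-10.8   7.8]
yaw first -0.1, then xyz cm [0.13 0.04 0.01]
```

Landed at z = 84.1 without losing the fence or stop. Now the firm diagonal push.

send_rows(increments=[[[0.1,0,0.08,0,1],[0.1,0,0.08,0,1],[0.1,0,0.08,0,1],[0,0,0,0,1],[0,0,0,0,1],[0,0,0,0,1]]])

```text
time_s: 19.5
tool_pos: [0.5016, -0.0679, 0.084]
ee_rot: [-0.0, 0.995, 0.096, -0.003]
ft_force: [-31.7, 3.1, 32.5]
grip_width: 0.0549
```

```bash
python3 go.py .5029 -.068 .084 11.05; python3 -c "
from h import *
o=robot.grab_frame('side')[:,:,::-1].copy(); t=robot.grab_frame('top')[:,:,::-1].copy()
a=o.copy(); draw(a,'side',jig(-29,67,-63,-7,62,98),(0,0,255)); draw(a,'side',jig(-29,67,-63,-7,12,62),(0,0,255))
c=lambda i:cv2.resize(i[170:300,265:395],(400,400),interpolation=2)
cv2.imwrite('pics/e.png',np.hstack([c(o),c(a)]))"
```

```text
t19.50 tcp [501.6 -67.9  84. ] head 10.96 F [-31.7   3.1  32.5] w 54.9
jig xy [ 19.9 -34.6] F jig [-30.5   9.1]
yaw first -0.1, then xyz cm [0.12 0.04 0.  ]
```

View pics/e.png

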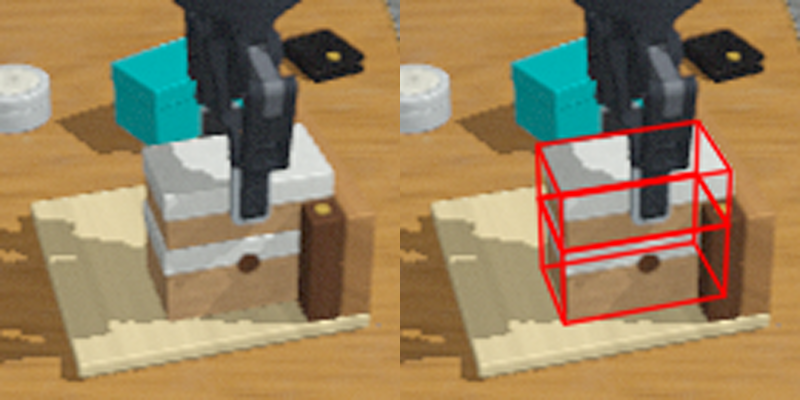

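The stack is flush, both boxes are on the home outline, and the push reads about 30 N to the fence and 32 N down. Hand in while holding.

```bash
python3 go.py .5029 -.068 .084 11.05; python3 -c "
from station import robot
print(robot.job_done()); s=robot.read_state(); print(s['time_s'],s['ft_force'].round(1),s['tool_pos'].round(4))"
```

```text
t19.60 tcp [501.6 -67.9  84.1] head 10.97 F [-32.2   3.4  32.1] w 55.0
jig xy [ 19.9 -34.6] F jig [-31.    9.6]
yaw first -0.1, then xyz cm [0.12 0.04 0.01]
the job is handed in; nothing more can be done
None
the job is handed in; nothing more can be done
```

The job is done and was handed in at 19.6 s, while still holding the push. I set the tall box on the jig's bed, pressed it against the stop and fence, and let it go. I then brought the shallow box against the stop and fence just above the tall one and lowered it on. The last move was one diagonal push, with the top box still gripped.

**Last readings:** the push was steady at about 31 N into the fence and 32 N down, plus about 10 N towards the stop. The top box had not slipped since it first touched the fence.

**Last picture:** the stack is flush in the corner, and the bystanders it shows (tin, turquoise box, key case) are undisturbed. The hook and bone folder are outside it; I never went near them after the first pick.

**Small disagreements:**
- Both boxes lie about 1–2 mm off the predicted home outline in the side view.
- The fence met the tall box about 1.7 mm farther along than the images predicted.
- Both are within calibration error, and I trusted the contact forces over the images.

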